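Sort two spacer sleeves with the go gauge

ROBOT

A 6-joint arm with a two-finger parallel gripper is mounted at the origin on the work surface. World frame = base frame: x ahead of the robot, y to its left, z up, the work surface at z = 0. Lengths are in mm, angles in rad, forces in N, time in s.
With the tool pointing down it reaches from about 350 to 975 mm from the base axis. Payload 7.1 kg.
Tool frame: the origin (TCP) lies on the centre line of the jaws, within the pads' length; the fingertips stand 17 mm ahead of it and the grasp point (between the pads) lies 2 mm behind it (tip_extent is the distance from the TCP to the fingertips, in mm); z points along the fingers, y is the line along which they close (so a half turn about z gives the same grasp; the last joint's range is limited). The gripper opens to 88 mm and grips with 3 to 60 N. Pads are 20 mm wide; open, the fingers measure 115 mm over their backs; the gripper's body (75 mm by 178 mm) begins 61 mm behind the grasp point.
Start: joints at [-1.199, 0.423, 1.63, -0, 1.089, -0.019], TCP at [238.096, -577.854, 239.675] pointing down, gripper open.
Joint ranges: [-3, 3], [-0.9, 2.11], [0.09, 2.58], [-1.31, 4.45], [0.11, 2.69], [-2.54, 2.54]. Speed limits (rad/s): [2.39, 2.39, 3.01, 3.14, 3.14, 3.14].

INTERFACE

Orientations are given as a rotation vector (axis times angle).
In Python, from workcell import get_obs, get_image, camera_model, close_job, look_for, outline_of, pinpoint, tip_extent gives the robot as it stands.
- The arm moves only by the shell command python3 -m jog 'ROWS'. ROWS is text: rows parted by semicolons, each of 7 numbers parted by spaces: the shift along the tool's x, y, z as a fraction of full scale, then the turn, a rotation vector about the tool's x, y, z as a fraction of full scale, then the closure, from -1 (fully open) to 1 (shut). A call has 1 to 8 rows; each row is the pose to reach, as a shift and turn from the pose commanded when the call began, along the tool's axes at that moment; what a row does not reach only later rows make up. Full scale, the value 1, is 0.2 m for a shift and 30 degrees for a turn. A row lasts 1/10 s, in which the tool goes at most 50 mm and 8.59 degrees, less where a joint would pass 70% of its speed; a pose out of reach is approached as far as the arm can. A call with a number of a shift or a turn outside -1 to 1 is refused whole. A call with a gripper value outside its range is refused whole. The fingers move at their own pace and stop on an object; the grip force is fixed at half the most. Time passes only in rows, so rows that repeat a pose let the fingers close. It gives the time, the measured TCP pose, the force, the opening and the grip force at its end, in the units of the state.
- get_obs(): the state, without advancing time (a new reading comes with each control period).
- get_image(name): name is "scene" or "top" or "wrist"; returns the picture (400x640x3 uint8, red, green, blue); there is no depth.
- camera_model(name): a dict with "fx", "fy", "cx", "cy" (pixels), "dist_coeffs" ([k1, k2, p1, p2, k3] as OpenCV has them; the pictures are not rectified), "origin" and "orientation" of the camera in the world; the wrist camera has in their place "tool_from_camera" (4x4, takes a point from camera to tool coordinates, whose origin is the TCP and whose axes are the flange's). Camera axes: x right, y down, z forward; pixel columns grow to the right and rows downward; lengths in mm; the calibration is good to about 2 mm. A picture is of the moment at which its call begins: read the wrist's pose just before it. camera_model takes no time and is no camera call.
- close_job(): hands the job in; it is judged then, once.
Trained networks look in the newest picture that a camera, given by its name, has taken for a name from the list of things; names that differ only in an ending like _2 or _b are one class to them, and where a whole thing is asked for, a point or a joint stands for the part that bears it (a point fixed in the world has none). Each returns a list of dicts, best first, with "confidence" (0 to 1); they miss things now and then, are a little off and sometimes report something else, mostly with a low value. They report only what shows in the picture. A call takes as long as a camera call.
- look_for(target, camera): "xyz" ([x, y, z] in mm, in the coordinates of the camera as it stood for that picture, good to about 4 mm: the middle of the surface that is visible of it).
- outline_of(target, camera): "mask" (400x640 bool, what is visible of it).
- pinpoint(target, camera): "xyz" ([x, y, z] in mm, in the coordinates of the camera as it stood for that picture, good to about 4 mm: a listed point, or the origin of a listed thing).
The state is a dict: "t": time; "qpos": joint angles; "qvel": joint speeds; "joint_torque": joint torques, N m; "ee_pos": TCP position; "orientation": TCP orientation; "ft_force": force on the tool from outside, world axes, zero at the start; "moment": the same for the moment, N m; "width": finger opening in mm; "grasp_force": force on a finger pad.
Only numpy, scipy, OpenCV 4.12 (cv2) and the standard library are available. Lean on these libraries where they do the work, as an engineer would, in place of code of your own. Each camera call takes 0.05 s, during which the arm holds its last target. There are 200 camera calls.

TASK

Sort the two aluminium spacer sleeves on the key-cutting counter by whether they fit the gauge, the raised blue plate with a round bore. Slide the sleeve that fits down through the bore until it stands upright on the gauge's base, and stand the sleeve that is too wide for the bore upright on the floor of the red reject tray. Let go of both.

Things in the scene. Friction and masses are not known exactly. Their poses are not given: they have to be found in the camera images.
- slim_sleeve: Slim aluminium sleeve: a plain straight tube standing upright, 30 mm outside diameter, 18 mm bore, 90 mm tall, about 0.1 kg, loose on the counter. It passes the gauge. Origin at the centre of its lower end, z up along its axis.
- wide_sleeve: Wide aluminium sleeve: a plain straight tube standing upright, 58 mm outside diameter, 44 mm bore, 90 mm tall, about 0.3 kg, loose on the counter. It does not fit the gauge. Origin at the centre of its lower end, z up along its axis.
- gauge: Fixed gauge: dark steel base 120 x 120 x 8 mm; four corner posts carry a blue plate 120 x 120 mm, top 50 mm, underside 38 mm above the counter; corner screws 4 mm higher. A 48 mm bore, 3 mm chamfer, goes down through its centre: a sleeve let through stands on the base, 8 mm above the counter. Origin on the bore axis at counter height, z up, x, y along the sides.
- reject_tray: Reject tray, fixed to the counter: a red open-topped square plastic tray, 140 x 140 mm outside, 30 mm high, walls and floor about 4 mm thick. Origin at the centre of its underside, z up, x and y along its sides.

How it is judged (in metres and radians):
At the end, for the whole second after the job is handed in: Slim sleeve upright (10 degrees) through the bore, lower end on the gauge base (within 5 mm), within 15 mm of the bore axis; wide sleeve upright (10 degrees) on the red tray's floor, within 45 mm of its middle along each side, lower end under 12 mm above the tray's underside; both released, at rest (horizontal distance between slim_sleeve and gauge below 0.015 m and z of slim_sleeve in the frame of gauge between 0.004 and 0.013 m and angle between each of slim_sleeve, wide_sleeve's own z axis and vertical below 0.17 rad and x of wide_sleeve in the frame of reject_tray between -0.045 and 0.045 m and y of wide_sleeve in the frame of reject_tray between -0.045 and 0.045 m and z of wide_sleeve in the frame of reject_tray below 0.012 m and linear speed of each of slim_sleeve, wide_sleeve below 0.02 m/s and angular speed of each of slim_sleeve, wide_sleeve below 0.2 rad/s); the robot touches nothing.
It also fails if it takes over 61 s, if anything falls off the work surface, if the arm or the gripper's body presses on something with over 40 N, if the wrist force passes 120 N, or if a joint passes its speed limit or range.

## Working session

There is one attempt and no reset: what is moved stays moved. The work goes in short steps, Python scripts to look and compute and a shell command to move; the robot and the scene stay as the last step left them, time stands still between calls to the robot, and variables do not carry over. Pictures are saved under pics/ and viewed, at most 10 in all, crops included, and the job is handed in when it is done.

```bash
mkdir -p pics
cat > h.py <<'E'
import numpy as np, cv2
from scipy.spatial.transform import Rotation as R
from workcell import *
def cam_pose(n):
    m=camera_model(n)
    if 'origin' in m:
        o=np.array(m['orientation'],float)
        return (R.from_rotvec(o).as_matrix() if o.shape==(3,) else o.reshape(3,3)), np.array(m['origin'],float)
    T=np.array(m['tool_from_camera']); s=get_obs(); Rt=R.from_rotvec(s['orientation']).as_matrix()
    return Rt@T[:3,:3], Rt@T[:3,3]+np.array(s['ee_pos'])
def world(n,p):
    A,o=cam_pose(n); return A@np.array(p)+o
def ray(n,uv,z):
    m=camera_model(n); A,o=cam_pose(n)
    K=np.array([[m['fx'],0,m['cx']],[0,m['fy'],m['cy']],[0,0,1]])
    q=cv2.undistortPoints(np.array([[uv]],float),K,np.array(m['dist_coeffs']))[0,0]
    d=A@np.array([q[0],q[1],1]); return o+d*(z-o[2])/d[2]
def shot(n,f):
    im=get_image(n); cv2.imwrite(f,im[:,:,::-1]); return im
E
python3 - <<'E'
from h import *
print(camera_model('top')); s=get_obs(); print(R.from_rotvec(s['orientation']).as_matrix().round(3), s['width'],tip_extent)
a=shot('top','pics/a.png');b=shot('scene','pics/b.png')
for c in('top','scene'):
  for t in('slim_sleeve','wide_sleeve','gauge','reject_tray'):
    for f in (pinpoint,):
      for d in f(t,c)[:2]: print(c,t,f.__name__,world(c,d['xyz']).round(1),round(d['confidence'],2))
E
```

```text
{'fx': 418.4931299760979, 'fy': 418.4931299760979, 'cx': 319.02037417329933, 'cy': 201.5447995663636, 'dist_coeffs': array([-0.07816443,  0.        ,  0.        ,  0.        ,  0.        ]), 'origin': array([468.7337481 ,  14.28418663, 813.77063432]), 'orientation': array([-2.15335844,  2.18849229, -0.1626902 ])}
[[ 0.925  0.381 -0.001]
 [ 0.381 -0.925  0.001]
 [-0.    -0.002 -1.   ]] 87.84848297084537 17.0
top slim_sleeve call [465.8 140.5  -1.9] 0.91
top wide_sleeve call [ 4.668e+02 -6.440e+01  4.000e-01] 0.73
top gauge call [ 609.7 -254.5   -2.3] 0.77
top reject_tray call [603.8 167.1  -3.9] 0.7
scene slim_sleeve call [468.8 137.1   3. ] 0.84
scene wide_sleeve call [465.6 -64.6   1.1] 0.86
scene gauge call [ 616.3 -256.7   -1.3] 0.82
```

View pics/a.png

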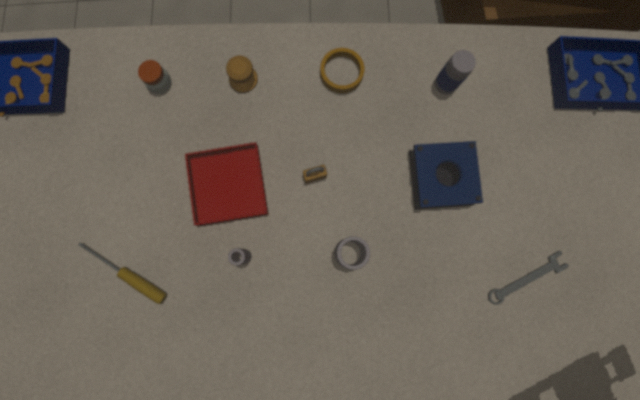

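View pics/b.png

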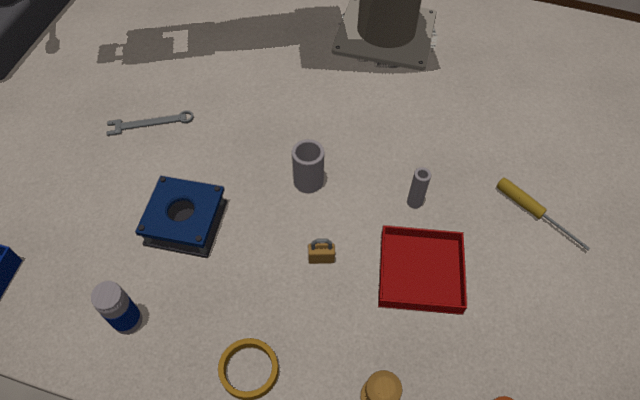

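The top view shows the slim sleeve's rim at about (238,257), the wide rim at (352,253), the gauge bore at (449,173) and the tray centred at about (227,184). The scene view agrees with this layout. Next I'll refine these with pixel geometry.

Run:
```python
from h import *
im=cv2.imread('pics/a.png'); hsv=cv2.cvtColor(im,cv2.COLOR_BGR2HSV)
def rect(lo,hi,roi,z,nm):
    m=cv2.inRange(hsv,lo,hi); k=np.zeros_like(m); x0,y0,x1,y1=roi; k[y0:y1,x0:x1]=m[y0:y1,x0:x1]
    c=max(cv2.findContours(k,0,2)[0],key=cv2.contourArea)
    P=np.array([ray('top',p[0],z)[:2] for p in c],np.float32); r=cv2.minAreaRect(P); print(nm,r)
rect((0,120,60),(12,255,255),(170,130,280,235),30,'tray'); rect((170,120,60),(180,255,255),(170,130,280,235),30,'tray2')
rect((100,120,50),(125,255,255),(400,130,495,220),50,'gauge')
for nm,c,h,z in(('slim',(238,257),20,90),('wide',(352,253),30,90),('bore',(449,173),25,50)):
    x,y=c; g=cv2.cvtColor(im[y-h:y+h,x-h:x+h],6); g=cv2.resize(g,None,fx=6,fy=6,interpolation=cv2.INTER_CUBIC)
    D=dict(slim=30,wide=58,bore=48)[nm]*418/(814-z)*6
    r=cv2.HoughCircles(g,cv2.HOUGH_GRADIENT,1,200,param1=80,param2=15,minRadius=int(D/2*.85),maxRadius=int(D/2*1.15))
    if r is None: print(nm,None); continue
    r=r[0][0]; u=np.array([x-h,y-h])+(r[:2]+.5)/6-.5; print(nm,u,r[2]*2/D,ray('top',u,z).round(1))
s=cv2.resize(im[225:290,205:400],None,fx=4,fy=4); cv2.imwrite('pics/c.png',s)
```

```text
tray ((602.1146850585938, 168.3628387451172), (140.39520263671875, 139.13682556152344), 8.675483703613281)Traceback (most recent call last):
  File "<stdin>", line 7, in <module>
  File "<stdin>", line 5, in rect
ValueError: max() iterable argument is empty
```

Run:
```python
from h import *
im=cv2.imread('pics/a.png'); hsv=cv2.cvtColor(im,cv2.COLOR_BGR2HSV)
m=cv2.inRange(hsv,(100,120,50),(125,255,255)); k=np.zeros_like(m); k[130:220,400:495]=m[130:220,400:495]
c=max(cv2.findContours(k,0,2)[0],key=cv2.contourArea)
print('gauge',cv2.minAreaRect(np.array([ray('top',p[0],50)[:2] for p in c],np.float32)))
for nm,c,h,z in(('slim',(238,257),20,90),('wide',(352,253),30,90),('bore',(449,173),25,50)):
    x,y=c; g=cv2.cvtColor(im[y-h:y+h,x-h:x+h],6); g=cv2.resize(g,None,fx=6,fy=6,interpolation=cv2.INTER_CUBIC)
    D=dict(slim=30,wide=58,bore=48)[nm]*418/(814-z)*6
    r=cv2.HoughCircles(g,cv2.HOUGH_GRADIENT,1,200,param1=80,param2=15,minRadius=int(D/2*.85),maxRadius=int(D/2*1.15))
    if r is None: print(nm,None); continue
    r=r[0][0]; u=np.array([x-h,y-h])+(r[:2]+.5)/6-.5; print(nm,u,r[2]*2/D,ray('top',u,z).round(1))
cv2.imwrite('pics/c.png',cv2.resize(im[225:290,205:400],None,fx=4,fy=4))
```

```text
gauge ((598.4591064453125, -282.864501953125), (5.312260150909424, 8.366455078125), 42.46318817138672)
slim None
wide None
bore None
```

View pics/c.png

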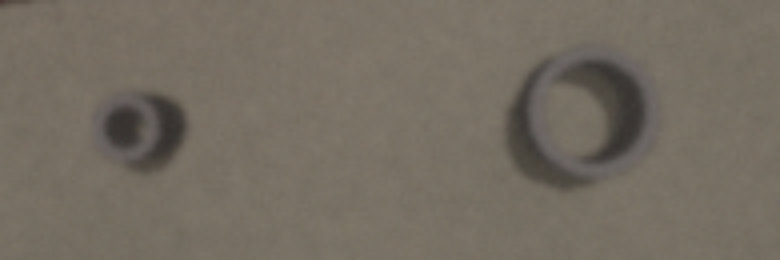

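```bash
python3 -m jog '0.84 -1 0 0 0 0.746 -1;0.84 -1 0 0 0 0.746 -1;0.84 -1 0 0 0 0.746 -1;0.84 -1 0 0 0 0.746 -1;0.84 -1 0 0 0 0.746 -1;0.84 -1 0 0 0 0.746 -1'
python3 - <<'E'
from h import *
print(R.from_rotvec(get_obs()['orientation']).as_matrix().round(3))
for n,u,z in(('slim',(236.6,256.4),90),('wide',(352.6,252.9),90),('bore',(448.5,172.5),50)): print(n,ray('top',u,z).round(1))
im=cv2.imread('pics/a.png'); hsv=cv2.cvtColor(im,cv2.COLOR_BGR2HSV)
print(hsv[190,430],hsv[155,460],hsv[172,448])
m=cv2.inRange(hsv,(100,100,20),(130,255,255)); k=np.zeros_like(m); k[130:220,400:495]=m[130:220,400:495]
c=max(cv2.findContours(k,0,2)[0],key=cv2.contourArea)
print('gauge',cv2.minAreaRect(np.array([ray('top',p[0],50)[:2] for p in c],np.float32)))
E
```

```text
t: 1.1
ee_pos: [317.4, -324.9, 239.6]
orientation: [-3.14, -0.005, 0.001]
ft_force: [-0.2, 0.3, 0.5]
width: 87.9
grasp_force: 0.0
[[ 1.     0.003 -0.001]
 [ 0.003 -1.     0.002]
 [-0.001 -0.002 -1.   ]]
slim [464.9 136.6  90. ]
wide [467.5 -62.7  90. ]
bore [ 614.1 -252.8   50. ]
[107 116  68] [110 101  68] [15 11 46]
gauge ((611.451416015625, -251.23379516601562), (115.27308654785156, 115.57743072509766), 2.9817683696746826)
```

```bash
python3 -m jog '0.3 -1 0 0 0 0 -1;0.6 -1 0 0 0 0 -1;0.7 -1 0 0 0 0 -1;0.7 -1 0 0 0 0 -1;0.7 -1 0 0 0 0 -1'; python3 -m jog '0 -0.3 0 0 0 0 -1;0 -0.3 0 0 0 0 -1;0 -0.3 0 0 0 0 -1'
python3 - <<'E'
from h import *
print(camera_model('wrist')); shot('wrist','pics/w1.png')
for d in pinpoint('wide_sleeve','wrist')[:2]: print(world('wrist',d['xyz']).round(1),d['confidence'])
E
```

```text
t: 1.6
ee_pos: [458.9, -127.7, 240.2]
orientation: [3.141, 0.0, 0.002]
ft_force: [1.4, -1.3, 0.4]
width: 88.1
grasp_force: 0.0
t: 1.9
ee_pos: [457.5, -68.0, 239.7]
orientation: [3.141, 0.005, 0.0]
ft_force: [0.1, -0.2, -0.0]
width: 87.9
grasp_force: 0.0
{'fx': 333.4443585622685, 'fy': 333.4443585622685, 'cx': 325.2087082210714, 'cy': 206.46027436611342, 'dist_coeffs': array([-0.06747897,  0.        ,  0.        ,  0.        ,  0.        ]), 'tool_from_camera': array([[-1.02962099e-03, -9.55569197e-01, -2.94765076e-01,
         8.10924689e+01],
       [ 9.99999449e-01, -1.04441300e-03, -1.07243139e-04,
        -6.45322374e-01],
       [-2.05378236e-04, -2.94765024e-01,  9.55569745e-01,
        -1.44127680e+02],
       [ 0.00000000e+00,  0.00000000e+00,  0.00000000e+00,
         1.00000000e+00]])}
[464.8 -63.   -0.5] 0.61
```

View pics/w1.png

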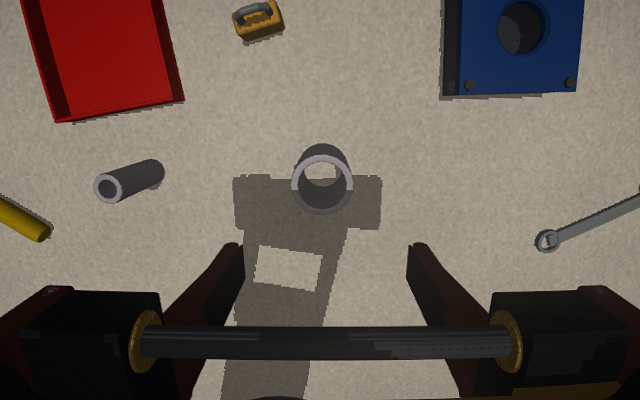

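The wrist view shows the wide rim centred at about (322,184), the slim rim at (109,188) and the gauge bore rim at (522,27). I'll check these against the top view.

Run:
```python
from h import *
s=get_obs(); print(s['ee_pos'])
for n,u,z in(('wide',(322,184),90),('slim',(109,188),90),('bore',(522.5,27),50),('wl',(291,184),90),('wr',(353,184),90)): print(n,ray('wrist',u,z).round(1))
```

```text
[457.39889246 -69.83405643 239.84114849]
wide [469.1 -66.4  90. ]
slim [466.1 132.8  90. ]
bore [ 611.5 -254.4   50. ]
wl [469.2 -38.3  90. ]
wr [469.1 -94.4  90. ]
```

```bash
python3 -m jog '0.05 -0.025 0 0 0 0 -1;0.05 -0.025 0.2 0 0 0 -1;0.05 -0.025 0.4 0 0 0 -1;0.05 -0.025 0.6 0 0 0 -1;0.05 -0.025 0.75 0 0 0 -1;0.05 -0.025 0.87 0 0 0 -1;0.05 -0.025 0.87 0 0 0 -1;0.05 -0.025 0.87 0 0 0 -1' && python3 -m jog '0 0 0 0 0 0 1;0 0 0 0 0 0 1;0 0 0 0 0 0 1;0 0 0 0 0 0 1;0 0 0 0 0 0 1;0 0 0 0 0 0 1'
```

```text
t: 2.8
ee_pos: [467.6, -64.8, 65.7]
orientation: [-3.142, 0.002, 0.001]
ft_force: [0.7, 0.1, -0.1]
width: 88.3
grasp_force: 0.0
t: 3.4
ee_pos: [467.6, -64.0, 66.3]
orientation: [3.141, 0.001, 0.002]
ft_force: [-1.5, -1.1, 7.1]
width: 56.7
grasp_force: 30.0
```

```bash
python3 -m jog '0 0 -0.1 0 0 0 1;0 0 -0.2 0 0 0 1;0 0 -0.3 0 0 0 1;0 0 -0.4 0 0 0 1;0 0 -0.5 0 0 0 1;0 0 -0.6 0 0 0 1;0 0 -0.6 0 0 0 1;0 0 -0.6 0 0 0 1' && python3 -m jog '0.08 -0.12 0 0 0 0 1;0.17 -0.25 0 0 0 0 1;0.25 -0.38 0 0 0 0 1;0.34 -0.5 0 0 0 0 1;0.42 -0.63 0 0 0 0 1;0.5 -0.75 0 0 0 0 1;0.6 -0.9 0 0 0 0 1;0.675 -1 0 0 0 0 1' && python3 -m jog '0 -0.08 0 0 0 0 1;0 -0.16 0 0 0 0 1;0 -0.16 0 0 0 0 1;0 -0.16 0 0 0 0 1;0 -0.16 0 0 0 0 1'
```

```text
t: 4.2
ee_pos: [466.9, -63.8, 185.3]
orientation: [3.142, 0.001, 0.0]
ft_force: [-0.3, -0.5, -2.1]
width: 56.2
grasp_force: 30.0
t: 5.0
ee_pos: [602.1, 137.8, 183.5]
orientation: [3.141, 0.001, -0.004]
ft_force: [0.4, -0.8, -2.8]
width: 56.3
grasp_force: 30.0
t: 5.5
ee_pos: [601.6, 167.3, 185.6]
orientation: [3.141, -0.0, -0.001]
ft_force: [-0.8, 0.0, -2.4]
width: 56.7
grasp_force: 30.0
```

```bash
python3 -m jog '0 0 0.12 0 0 0 1;0 0 0.25 0 0 0 1;0 0 0.37 0 0 0 1;0 0 0.47 0 0 0 1;0 0 0.52 0 0 0 1;0 0 0.55 0 0 0 1;0 0 0.565 0 0 0 1;0 0 0.565 0 0 0 1'; python3 -m jog '0 0 0.005 0 0 0 1;0 0 0.01 0 0 0 1;0 0 0.01 0 0 0 1'
```

```text
t: 6.3
ee_pos: [602.5, 168.1, 73.1]
orientation: [-3.141, -0.0, -0.001]
ft_force: [0.8, 0.5, -2.6]
width: 56.1
grasp_force: 30.0
t: 6.6
ee_pos: [602.3, 168.2, 71.1]
orientation: [-3.141, -0.0, -0.001]
ft_force: [0.4, 0.1, -2.1]
width: 56.5
grasp_force: 30.0
```

```bash
python3 -m jog '0 0 0.005 0 0 0 1;0 0 0.008 0 0 0 1;0 0 0.008 0 0 0 1'
```

```text
t: 6.9
ee_pos: [602.4, 168.2, 70.3]
orientation: [-3.141, -0.0, -0.001]
ft_force: [-4.0, -0.6, 7.9]
width: 56.4
grasp_force: 30.0
```

Contact with the floor. I'll open the gripper, then lift.

```bash
python3 -m jog '0 0 0 0 0 0 -1;0 0 0 0 0 0 -1;0 0 0 0 0 0 -1;0 0 0 0 0 0 -1;0 0 0 0 0 0 -1;0 0 0 0 0 0 -1' && python3 -m jog '0 0 -0.2 0 0 0 -1;0 0 -0.4 0 0 0 -1;0 0 -0.6 0 0 0 -1;0 0 -0.75 0 0 0 -1;0 0 -0.85 0 0 0 -1;0 0 -0.85 0 0 0 -1' && python3 -m jog '-0.2 0.05 0 0 0 0 -1;-0.4 0.1 0 0 0 0 -1;-0.6 0.15 0 0 0 0 -1;-0.7 0.16 0 0 0 0 -1;-0.7 0.16 0 0 0 0 -1;-0.7 0.16 0 0 0 0 -1'
python3 - <<'E'
from h import *
print(get_obs()['ee_pos']); shot('wrist','pics/w2.png'); 
for t in('slim_sleeve','wide_sleeve','reject_tray'):
  for d in pinpoint(t,'wrist')[:1]: print(t,world('wrist',d['xyz']).round(1),d['confidence'])
E
```

```text
t: 7.5
ee_pos: [602.1, 168.1, 69.0]
orientation: [3.142, 0.0, -0.0]
ft_force: [-0.1, -0.3, 0.1]
width: 87.7
grasp_force: 0.0
t: 8.1
ee_pos: [603.9, 168.6, 242.4]
orientation: [-3.14, -0.0, -0.009]
ft_force: [0.0, 0.3, -0.2]
width: 87.6
grasp_force: 0.0
t: 8.7
ee_pos: [462.4, 136.2, 238.6]
orientation: [3.142, 0.001, -0.0]
ft_force: [0.8, -0.7, -0.3]
width: 87.4
grasp_force: 0.0
[462.40967122 136.1596792  238.58444006]
slim_sleeve [462.3 143.7  -3.6] 0.63
wide_sleeve [601.  171.1   2.3] 0.71
reject_tray [602.4 173.7  -1.3] 0.75
```

View pics/w2.png

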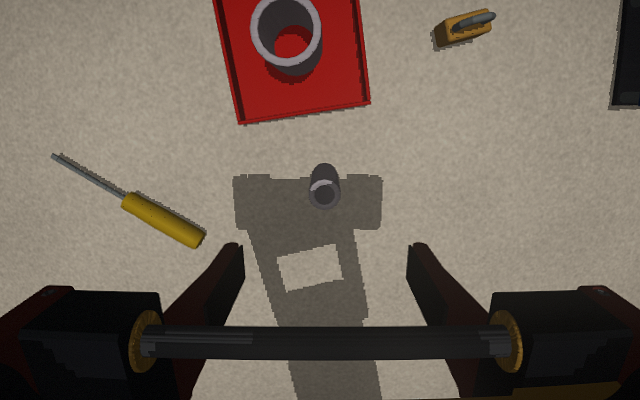

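The wide sleeve stands upright in the tray. The slim rim is at about (324,193), which puts it at roughly (465.5, 137).

```bash
python3 -m jog '0.015 -0.005 0 0 0 0 -1;0.015 -0.005 0.2 0 0 0 -1;0.015 -0.005 0.4 0 0 0 -1;0.015 -0.005 0.6 0 0 0 -1;0.015 -0.005 0.72 0 0 0 -1;0.015 -0.005 0.815 0 0 0 -1;0.015 -0.005 0.815 0 0 0 -1;0.015 -0.005 0.815 0 0 0 -1' && python3 -m jog '0 0 0 0 0 0 1;0 0 0 0 0 0 1;0 0 0 0 0 0 1;0 0 0 0 0 0 1;0 0 0 0 0 0 1;0 0 0 0 0 0 1;0 0 0 0 0 0 1;0 0 0 0 0 0 1' &&  python3 -m jog '0 0 -0.1 0 0 0 1;0 0 -0.2 0 0 0 1;0 0 -0.3 0 0 0 1;0 0 -0.4 0 0 0 1;0 0 -0.5 0 0 0 1;0 0 -0.6 0 0 0 1;0 0 -0.6 0 0 0 1;0 0 -0.6 0 0 0 1'
```

```text
t: 9.7
ee_pos: [465.6, 137.2, 76.0]
orientation: [3.141, 0.0, -0.001]
ft_force: [-0.2, -0.1, 0.3]
width: 88.2
grasp_force: 0.0
t: 10.5
ee_pos: [465.1, 137.1, 76.1]
orientation: [3.142, 0.0, -0.0]
ft_force: [-0.7, -0.3, 0.5]
width: 28.5
grasp_force: 30.0
t: 11.3
ee_pos: [465.0, 137.1, 195.8]
orientation: [-3.142, -0.0, -0.0]
ft_force: [0.1, 0.8, -1.0]
width: 28.8
grasp_force: 30.0
```

```bash
python3 -m jog '0.05 0.13 0 0 0 0 1;0.1 0.26 0 0 0 0 1;0.15 0.4 0 0 0 0 1;0.2 0.54 0 0 0 0 1;0.25 0.68 0 0 0 0 1;0.31 0.82 0 0 0 0 1;0.37 0.975 0 0 0 0 1;0.37 0.975 0 0 0 0 1' && python3 -m jog '0.06 0.16 0 0 0 0 1;0.12 0.32 0 0 0 0 1;0.18 0.48 0 0 0 0 1;0.24 0.64 0 0 0 0 1;0.3 0.8 0 0 0 0 1;0.37 0.975 0 0 0 0 1;0.37 0.975 0 0 0 0 1;0.37 0.975 0 0 0 0 1'
python3 - <<'E'
from h import *
print(get_obs()['ee_pos']); shot('wrist','pics/w3.png')
for t in('gauge',):
  for d in pinpoint(t,'wrist')[:1]: print(t,world('wrist',d['xyz']).round(1),d['confidence'])
E
```

```text
t: 12.1
ee_pos: [539.8, -60.7, 194.5]
orientation: [3.141, -0.004, -0.002]
ft_force: [0.0, -1.2, -1.5]
width: 28.6
grasp_force: 30.0
t: 12.9
ee_pos: [612.3, -252.3, 194.1]
orientation: [-3.14, 0.001, 0.005]
ft_force: [-0.1, 0.1, -1.3]
width: 28.6
grasp_force: 30.0
[ 612.25598689 -252.29987877  194.08378454]
gauge [ 611.4 -250.7    1.2] 0.73
```

View pics/w3.png

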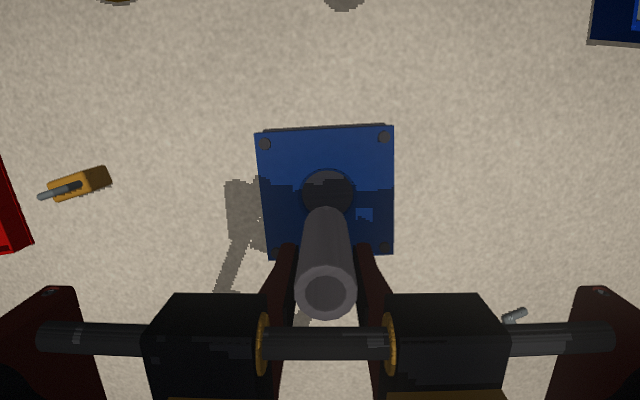

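The view shows the sleeve held straight. The bore's visible edges are left (302,193), right (353,193) and top (328,169), and the plate's far screws are at (264,144) and (384,137).

Run:
```python
from h import *
print(get_obs()['ee_pos'])
for u,z in(((302,193),50),((353,193),50),((328,169),50),((264,144),54),((384,137),54),((255,133),50),((394,125),50)): print(u,ray('wrist',u,z).round(1))
```

```text
[ 612.21843904 -251.28974235  194.77857032]
(302, 193) [ 616.4 -229.6   50. ]
(353, 193) [ 616.5 -275.3   50. ]
(328, 169) [ 638.2 -252.9   50. ]
(264, 144) [ 660.6 -198.5   54. ]
(384, 137) [ 666.5 -300.    54. ]
(255, 133) [ 669.5 -190.5   50. ]
(394, 125) [ 676.2 -308.8   50. ]
```

```bash
python3 -m jog '0.003 0.004 0.1 0 0 0 1;0.003 0.004 0.2 0 0 0 1;0.003 0.004 0.3 0 0 0 1;0.003 0.004 0.34 0 0 0 1;0.003 0.004 0.38 0 0 0 1;0.003 0.004 0.42 0 0 0 1;0.003 0.004 0.45 0 0 0 1;0.003 0.004 0.45 0 0 0 1'
```

```text
t: 13.8
ee_pos: [613.5, -253.5, 105.5]
orientation: [-3.141, -0.0, 0.001]
ft_force: [0.7, 0.3, -1.8]
width: 28.7
grasp_force: 30.0
```

```bash
python3 -m jog '0 0 0.04 0 0 0 1;0 0 0.07 0 0 0 1;0 0 0.09 0 0 0 1;0 0 0.1 0 0 0 1;0 0 0.1 0 0 0 1' && python3 -m jog '0 0 0.005 0 0 0 1;0 0 0.008 0 0 0 1;0 0 0.008 0 0 0 1'
```

```text
t: 14.3
ee_pos: [613.6, -253.6, 85.7]
orientation: [-3.141, -0.0, 0.001]
ft_force: [-0.1, 0.6, -1.8]
width: 28.5
grasp_force: 30.0
t: 14.6
ee_pos: [613.9, -253.7, 84.6]
orientation: [3.142, 0.0, 0.0]
ft_force: [0.2, 0.3, -1.9]
width: 28.7
grasp_force: 30.0
```

```bash
python3 -m jog '0 0 0.005 0 0 0 1;0 0 0.008 0 0 0 1;0 0 0.008 0 0 0 1'
```

```text
t: 14.9
ee_pos: [614.2, -253.8, 84.1]
orientation: [3.141, 0.0, 0.001]
ft_force: [-1.0, 1.5, 7.1]
width: 28.6
grasp_force: 30.0
```

Contact with the base. I'll release and lift straight up.

```bash
python3 -m jog '0 0 0 0 0 0 -1;0 0 0 0 0 0 -1;0 0 0 0 0 0 -1;0 0 0 0 0 0 -1;0 0 0 0 0 0 -1;0 0 0 0 0 0 -1;0 0 0 0 0 0 -1;0 0 0 0 0 0 -1' && python3 -m jog '0 0 -0.2 0 0 0 -1;0 0 -0.4 0 0 0 -1;0 0 -0.6 0 0 0 -1;0 0 -0.7 0 0 0 -1;0 0 -0.7 0 0 0 -1' && python3 -m jog '-0.2 0 0 0 0 0 -1;-0.4 0 0 0 0 0 -1;-0.6 0 0 0 0 0 -1;-0.8 0 0 0 0 0 -1;-1 0 0 0 0 0 -1;-1 0 0 0 0 0 -1;-1 0 0 0 0 0 -1'
python3 - <<'E'
from h import *
shot('top','pics/t2.png'); print(get_obs()['ft_force'])
for t in('slim_sleeve','wide_sleeve','gauge','reject_tray'):
  for d in pinpoint(t,'top')[:1]: print(t,world('top',d['xyz']).round(1),d['confidence'])
shot('scene','pics/s2.png')
E
```

```text
t: 15.7
ee_pos: [613.8, -253.7, 82.8]
orientation: [-3.142, -0.0, 0.0]
ft_force: [-0.6, 0.9, 0.2]
width: 86.8
grasp_force: 0.0
t: 16.2
ee_pos: [615.7, -254.5, 226.9]
orientation: [3.139, 0.0, 0.01]
ft_force: [-0.3, -0.2, -0.3]
width: 87.8
grasp_force: 0.0
t: 16.9
ee_pos: [413.2, -253.7, 222.2]
orientation: [-3.141, 0.002, 0.001]
ft_force: [0.4, 0.3, -0.2]
width: 87.9
grasp_force: 0.0
[ 0.58935445 -0.23909357  0.26946144]
slim_sleeve [ 610.2 -255.2    3.3] 0.96
wide_sleeve [605.6 169.    6.8] 0.72
gauge [ 608.6 -252.2   -1.2] 0.78
reject_tray [600.  167.7  -3.5] 0.94
```

View pics/s2.png

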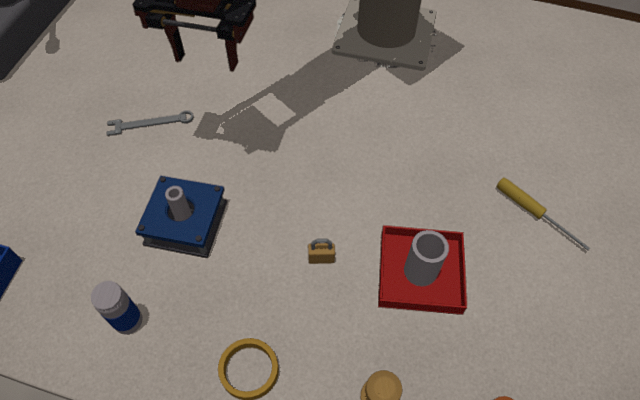

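View pics/t2.png

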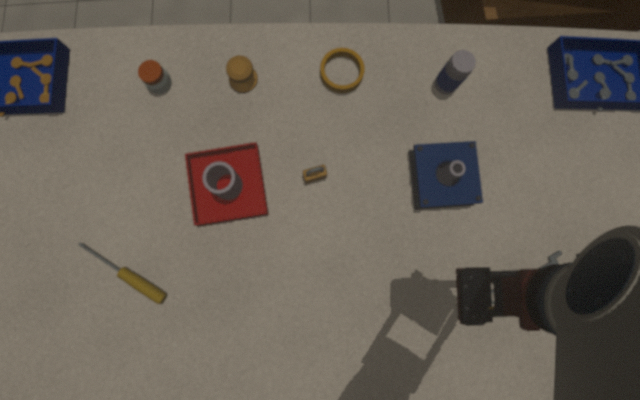

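The slim sleeve stands upright through the bore (rim at about (457,168) in the top view). The wide sleeve stands upright in the tray (rim at about (219,178)), and the arm is clear of both.

```bash
python3 -c "
from workcell import *
print(close_job())"
```

```text
the job is handed in; nothing more can be done
None
```

The job is handed in after about 17 s of robot time: the slim sleeve stands upright through the gauge bore and the wide sleeve upright on the reject tray's floor, both released with the arm clear, though `close_job()` returned no verdict.

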